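Check the coating of a sprayed test plate with a sprung-tip gauge

ROBOT

A 6-joint arm with a two-finger parallel gripper is mounted at the origin on the work surface. World frame = base frame: x ahead of the robot, y to its left, z up, the work surface at z = 0. Lengths are in m, angles in degrees, forces in N, time in s.
With the tool pointing down it reaches from about 0.4 to 0.825 m from the base axis. Payload 7 kg.
Tool frame: the origin (TCP) lies midway between the tips of the shut fingers; the grasp point (between the pads) lies r.grasp_offset behind it (r.grasp_offset is the distance from the TCP to the grasp point, in m); x points along the fingers, z is the direction in which the jaws open and shut, and the axes are right-handed (so a half turn about x gives the same grasp; the last joint's range is limited). The gripper opens to 88 mm and grips with 3 to 60 N. Pads are 19 mm wide; open, the fingers measure 130 mm over their backs; the gripper's body (78 mm by 193 mm) begins 47 mm behind the grasp point.
Start: joints at [-59.009, 20.546, 0.682, 0, -70.136, -16.507], TCP at [0.169, -0.654, 0.227] pointing down, gripper open.
Joint ranges: [-176.03, 176.03], [-82.01, 121.73], [-58.28, 71.71], [-173.87, 95.51], [-174.79, -0.11], [-173.66, 173.66]. Speed limits (degrees/s): [136.94, 136.94, 172.46, 180, 180, 180].

INTERFACE

Orientations are given as [roll, pitch, yaw] about the fixed x, y, z axes, in that order (R = Rz(yaw) Ry(pitch) Rx(roll)).
In Python, from plant import readout, vision, close_job, r gives the robot as it stands.
- The arm moves only by the shell command python3 -m handwheel 'ROWS' [OPENING] [FORCE]. ROWS is JSON, a list that holds one entry, the list of rows, each a list of 4 numbers: the shift along the world's x, y, z in units of 40 mm (1.0 is 40 mm), then the turn about the world's z in units of 5 degrees (1.0 is 5 degrees). In form: [[[tx, ty, tz, roll], ...]]. A call has 1 to 8 rows; each row shifts and turns the pose as measured when the row begins; what a row does not reach is not made up. A row lasts 1/10 s, in which the tool goes at most 50 mm and 8.59 degrees, less where a joint would pass 70% of its speed; a pose out of reach is approached as far as the arm can. A call is refused whole if a number of a shift passes 1 or a number of a turn 1, either way. A call with a gripper value outside its range is refused whole. OPENING is the finger opening in mm, from 0 to 87.6, set as the call begins (- or left out, the last holds). The fingers move at their own pace and stop on an object; FORCE is the grip in N (left out, the last holds). Time passes only in rows, so rows that do not move let the fingers close. It gives the time, the measured TCP pose, the force and the opening at its end, in the units of the state.
- readout.get_state(): the state, without advancing time (a new reading comes with each control period).
- vision.capture(name): name is "scene" or "top" or "wrist"; returns the picture (400x640x3 uint8, blue, green, red); there is no depth.
- vision.get_calibration(name): a dict with "intrinsics" (3x3 intrinsics, pixels), "dist" ([k1, k2, p1, p2, k3] as OpenCV has them; the pictures are not rectified), "pose" (4x4, takes a point from camera to world coordinates). Camera axes: x right, y up, looking along -z (the intrinsics and any distortion apply to the point x, -y, -z); pixel columns grow to the right and rows downward; lengths in m; the calibration is good to about 2 mm. A picture is of the moment at which its call begins: read the wrist's pose just before it. get_calibration takes no time and is no camera call; for the wrist camera it gives the pose at the moment of the call.
- close_job(): hands the job in, once; it reports no verdict.
The state is a dict: "time_s": time; "joints": joint angles; "qd": joint speeds; "joint_torque": joint torques, N m; "tcp_pos": TCP position; "eef_rot": TCP orientation; "contact_force": force on the tool from outside, world axes, zero at the start; "moment": the same for the moment, N m; "gripper_width": finger opening in m.
Only numpy, scipy, OpenCV 4.12 (cv2) and the standard library are available. Lean on these libraries where they do the work, as an engineer would, in place of code of your own. Each camera call takes 0.05 s, during which the arm holds its last target.

TASK

Take the freshly coated test plate off the low wooden drying rail and lay it, ring mark up, lengthways on the narrow sloping bed of the inspection stand, its lower end against the lip, and let go of it. Then draw the coating gauge out of its holder and set its tip inside the ring, the gauge square to the sloping plate (not plumb), pressing gently so that the sprung tip is pushed in about half way. Finish while holding it there steadily; do not put it down, and leave the can, bottle and tape where they stand.

Things in the scene. Friction and masses are not known exactly. Their poses are not given: they have to be found in the camera images.
- plate: Grey coated aluminium plate, 100 (x) x 50 (y) x 8 mm, 110 g, with a black ring mark 22 mm across on its upper face towards its +x end. Origin: centre of its underside; z out of the marked face. Starts flat on the drying rail, marked side up; grasp across its 50 mm width (its sides overhang rail and bed by 9 mm each).
- spot (a point): Centre of the ring mark, on the upper face of the plate: 26 mm from the plate's centre towards +x, 8 mm above its underside. Axes as plate.
- rack: Drying rail, fixed: wooden rail 120 (x) x 32 (y) mm, its top 40 mm above the bench, on a plywood base 130 x 80 x 10 mm. Origin: centre of the base's underside on the bench; z up. The plate starts on top, lengthways along x within about 5 mm and 4 degrees.
- bed: Fixed sloping bed of the stand, 32 mm wide (y), 8 mm thick, x from -50 to 50 mm. Origin: middle of its upper face, 60 mm above the bench; x up the slope (0.30 rad, 17 degrees, above level), z the face's outward normal. At x = -50 mm (low end) is the lip's inner face, 6 mm higher than the bed: a plate lengthways against it has its origin at this origin. Below: steel foot 150 x 100 x 10 mm on the bench.
- gauge: Coating gauge, 160 g, upright in its holder. Origin: relaxed end of the sprung tip; z along the gauge to the handle's end. From the origin along z: brass tip 8 mm across to 16 mm, steel barrel 18 mm across to 46 mm, black collar 34 mm across to 52 mm, grey square handle 26 x 26 mm (sides along x, y) to 132 mm. Hold it by the handle.
- plunger (a joint): How far the sprung tip is pushed into the gauge, m: 0 relaxed, 0.012 fully in, 0.006 half way. Spring: 1 N at the start of travel plus 0.4 N per mm (about 3.4 N half way); beyond the end of travel it is rigid.
- tip (a point): The end of the gauge's sprung tip, centre of the round 8 mm face; moves with the tip. Axes as gauge.
- dock: Gauge holder, fixed: black block 80 x 70 x 56 mm high with an upright through hole 22.5 mm across in its centre. Origin: centre of its underside on the bench; z up. The gauge's collar rests on its top, with the barrel in the hole, so the gauge has to be lifted about 50 mm to come clear.
- spray_can: Bystander: steel spray can 64 mm across, about 170 mm high, standing on the bench. Origin: centre of its underside.
- wash_bottle: Bystander: white plastic bottle 68 mm across, about 140 mm high. Origin: centre of its underside.
- tape_roll: Bystander: roll of black tape lying flat, 90 mm outside, 25 mm high. Origin: centre of its underside.
Mind the look-alikes: they are no part of the job. There is more than one size of the plate; the job needs the smallest.

How it is judged (in metres and radians):
On the way, in this order (a step that is already met when the one before it is completed fails the run):
1. the plate lies on the sloping bed, ring up, against the lip, and has been let go (x of plate in the frame of bed between -0.006 and 0.01 m and y of plate in the frame of bed between -0.01 and 0.01 m and z of plate in the frame of bed between -0.003 and 0.004 m and z of spot in the frame of bed above 0.004 m and angle between the x axis of plate and the x axis of bed, either way round below 0.14 rad and angle between the z axis of plate and the z axis of bed, either way round below 0.08 rad and contact force between the fingers and plate below 0.05 N and linear speed of plate below 0.02 m/s), for 0.3 s.
2. the gauge, held in the fingers, touches the plate inside the ring (distance between tip and spot below 0.009 m and contact force between gauge and plate above 0.5 N and contact force between the fingers and gauge above 1 N), for 0.2 s.
At the end, for the whole second after the job is handed in: Plate flat on the bed, ring up, within 8 deg of lengthways, 10 mm of the middle and of the lip. Gauge held still in the fingers, tip within 9 mm of the ring centre, axis within 8 deg of the plate normal, sprung tip in by 2 to 10.5 mm, 0.8 to 8 N on the plate, clear of its holder (x of plate in the frame of bed between -0.006 and 0.01 m and y of plate in the frame of bed between -0.01 and 0.01 m and z of plate in the frame of bed between -0.003 and 0.004 m and z of spot in the frame of bed above 0.004 m and angle between the x axis of plate and the x axis of bed, either way round below 0.14 rad and angle between the z axis of plate and the z axis of bed, either way round below 0.08 rad and distance between tip and spot below 0.009 m and angle between the z axis of gauge and the z axis of plate, either way round below 0.14 rad and contact force between gauge and plate between 0.8 and 8 N and value of joint plunger between 0.002 and 0.0105 m and contact force between the fingers and gauge above 1 N and linear speed of gauge below 0.02 m/s and contact force between gauge and dock below 0.05 N); the arm keeps its last pose, push and grip.
It fails at once if the gauge is pressed hard (over 20 N) on the plate (contact force between gauge and plate above 20 N).
It fails at once if the spray can is knocked over or shifted by more than 30 mm (distance of spray_can from where it was at the start of the episode above 0.03 m or angle between spray_can's own z axis and vertical above 0.4 rad).
It fails at once if the wash bottle is knocked over or shifted by more than 30 mm (distance of wash_bottle from where it was at the start of the episode above 0.03 m or angle between wash_bottle's own z axis and vertical above 0.4 rad).
It fails at once if the roll of tape is knocked over or shifted by more than 30 mm (distance of tape_roll from where it was at the start of the episode above 0.03 m or angle between tape_roll's own z axis and vertical above 0.4 rad).
It also fails if it takes over 64 s, if anything falls off the work surface, if the arm or the gripper's body presses on something with over 40 N, if the wrist force passes 120 N, or if a joint passes its speed limit or range.

## Working session

There is one attempt and no reset: what is moved stays moved. The work goes in short steps, Python scripts to look and compute and a shell command to move; the robot and the scene stay as the last step left them, time stands still between calls to the robot, and variables do not carry over. Pictures are saved under pics/ and viewed, and the job is handed in when it is done.

```bash
ls; mkdir -p pics
cat > h.py <<'E'
import numpy as np,cv2
from plant import readout, vision, r
def snap(n,f):
    c=vision.get_calibration(n); im=vision.capture(n); cv2.imwrite(f'pics/{f}.png',im); np.savez(f'pics/{f}.npz',K=c['intrinsics'],d=c['dist'],T=c['pose']); return im
def ray(f,u,v):
    z=np.load(f'pics/{f}.npz'); p=cv2.undistortPoints(np.array([[[u,v]]],float),np.array(z['K'],float),np.array(z['d'],float))[0,0]
    T=z['T']; d=T[:3,:3]@np.array([p[0],-p[1],-1]); return T[:3,3],d
def at(f,u,v,h):
    o,d=ray(f,u,v); return o+d*(h-o[2])/d[2]
def proj(f,P):
    z=np.load(f'pics/{f}.npz'); T=z['T']; q=(np.atleast_2d(P)-T[:3,3])@T[:3,:3]; q=q*[1,-1,-1]
    return cv2.projectPoints(q,np.zeros(3),np.zeros(3),z['K'].astype(float),np.array(z['d'],float))[0][:,0]
def crop(f,x0,y0,x1,y1,s,out):
    im=cv2.imread(f'pics/{f}.png')[y0:y1,x0:x1]; cv2.imwrite(f'pics/{out}.png',cv2.resize(im,None,fx=s,fy=s,interpolation=cv2.INTER_CUBIC))
E
python3 - <<'E'
from h import *
for n in ['scene','top','wrist']: snap(n,n+'0')
print(readout.get_state(), r.grasp_offset)
for n in ['scene','top','wrist']: print(n,vision.get_calibration(n)['pose'],vision.get_calibration(n)['intrinsics'])
E
```

```text
pics
{'time_s': 0.15, 'joints': array([-5.90098560e+01,  2.05816548e+01,  6.46340949e-01, -1.36995375e-02,
       -7.01385141e+01, -1.65058810e+01]), 'qd': array([ 0.02460031, -0.19249219,  0.13234482,  0.09943475, -0.01771673,
       -0.05918242]), 'joint_torque': array([-7.60152234e-04, -5.83275712e+01,  2.93290454e+01,  7.00118557e+00,
        8.77376850e-03, -1.22951033e-04]), 'tcp_pos': array([ 0.16868508, -0.65318972,  0.22584877]), 'eef_rot': array([  6.61077014,  89.92505667, 111.09037046]), 'contact_force': array([-0.71461916,  0.39908472,  0.4698106 ]), 'moment': array([-0.03923023, -0.01129999,  0.01256171]), 'gripper_width': 0.08738921879374538} 0.0188
scene [[-0.48434712 -0.64122414  0.5951802   1.18160235]
 [ 0.87485257 -0.35995383  0.32413921  0.381693  ]
 [ 0.00639151  0.67769082  0.73531919  0.80850437]
 [ 0.          0.          0.          1.        ]] [[400.96051179   0.         320.19326967]
 [  0.         400.96051179 203.18695219]
 [  0.           0.           1.        ]]
top [[-0.02120071  0.99013364 -0.13851316  0.41760714]
 [-0.9994661  -0.02443483 -0.02169001  0.02444949]
 [-0.02486055  0.13797936  0.99012305  1.23375335]
 [ 0.          0.          0.          1.        ]] [[506.28528903   0.         313.10296747]
 [  0.         506.28528903 195.4353732 ]
 [  0.           0.           1.        ]]
wrist [[-0.25038292 -0.93333271 -0.25729058  0.09792204]
 [ 0.96814444 -0.24078108 -0.06870821 -0.67049413]
 [ 0.00217692 -0.26629781  0.96388834  0.38402922]
 [ 0.          0.          0.          1.        ]] [[360.7351657    0.         322.0960495 ]
 [  0.         360.7351657  199.73777513]
 [  0.           0.           1.        ]]
```

View pics/scene0.png

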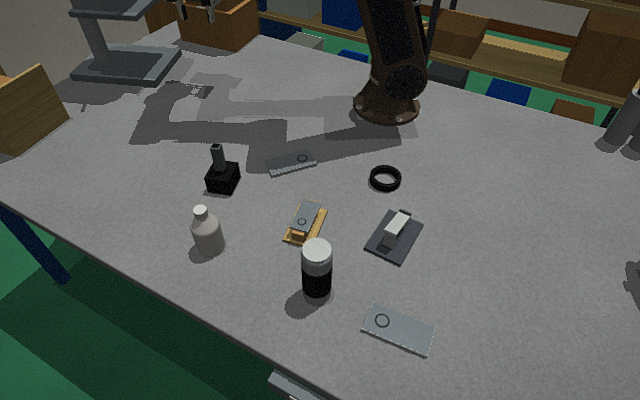

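View pics/top0.png

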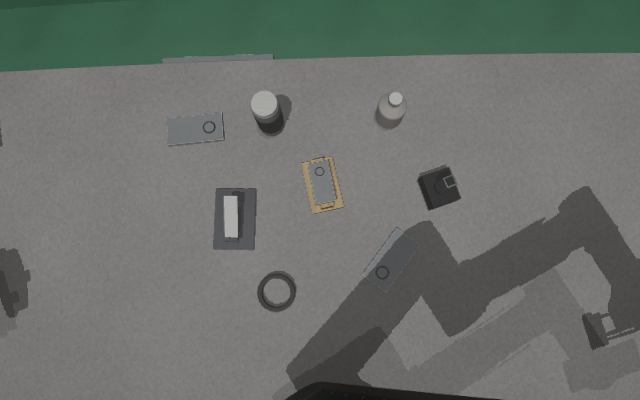

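View pics/wrist0.png

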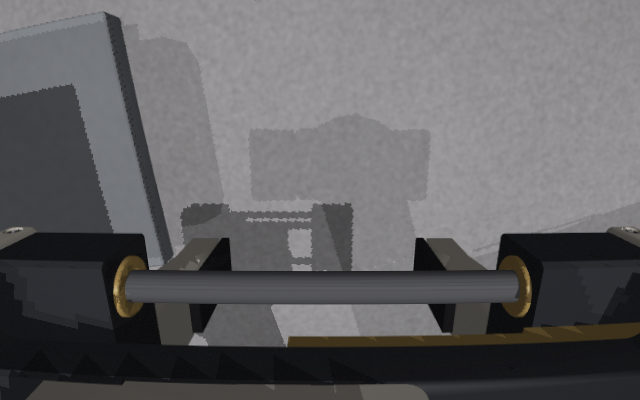

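Run:
```python
from h import *
crop('top0',290,140,360,225,7,'c1'); crop('top0',205,180,265,255,7,'c2');crop('top0',410,155,470,215,8,'c3')
```

```text
(no output)
```

View pics/c1.png

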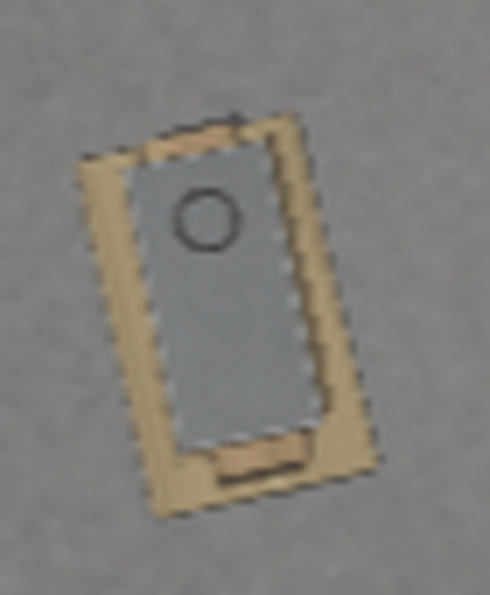

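View pics/c2.png

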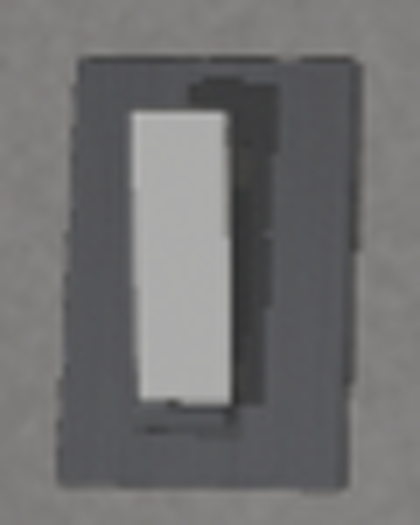

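View pics/c3.png

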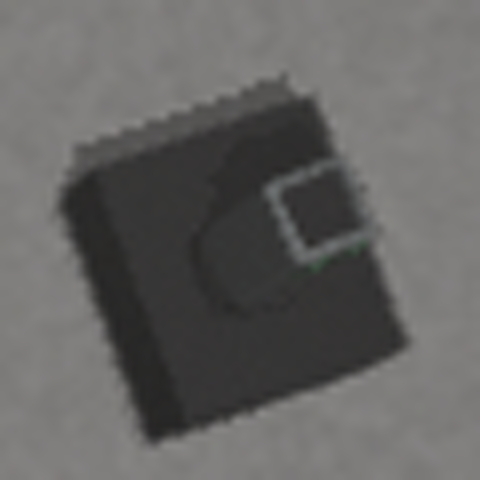

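Run:
```python
from h import *
crop('scene0',350,195,440,275,8,'c4'); crop('scene0',195,135,250,205,8,'c5')
```

```text
(no output)
```

View pics/c4.png

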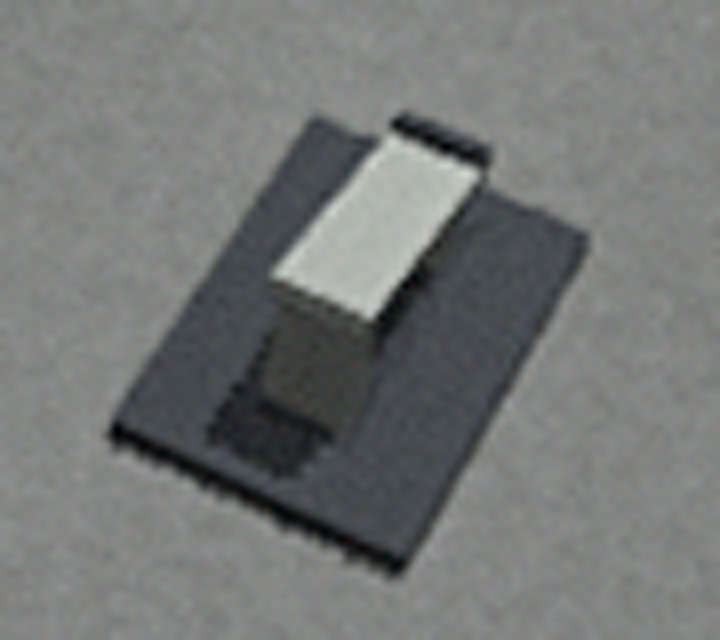

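View pics/c5.png

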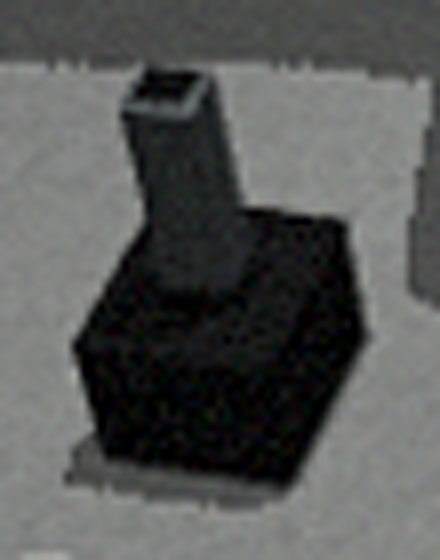

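Run:
```python
from h import *
def top(c,x0,y0,s,h): return at('top0',x0+c[0]/s-0.5+0.5/s*0,y0+c[1]/s-0.5,h)
np.set_printoptions(precision=4,suppress=True)
print('plate corners h=.048')
C=[top(c,290,140,7,.048) for c in [(130,175),(270,140),(325,405),(182,447)]]
for c in C: print(c)
C=np.array(C); print('ctr',C.mean(0),'L',np.linalg.norm(C[0]-C[3]),np.linalg.norm(C[1]-C[2]),'W',np.linalg.norm(C[0]-C[1]),np.linalg.norm(C[3]-C[2]))
d=(C[0]+C[1]-C[2]-C[3]);print('yaw x',np.degrees(np.arctan2(d[1],d[0])), 'ring',top((207,220),290,140,7,.048))
print('rack base h=.01')
B=np.array([top(c,290,140,7,.01) for c in [(80,160),(295,115),(380,465),(160,515)]]);print(B.mean(0));d=B[0]+B[1]-B[2]-B[3];print(np.degrees(np.arctan2(d[1],d[0])),np.linalg.norm(d)/2)
print('bed far h=.0748 near h=.0452')
F=np.array([top((131,112),205,180,7,.0748),top((229,112),205,180,7,.0748)]);N=np.array([top((140,403),205,180,7,.0452),top((234,403),205,180,7,.0452)])
print(F,N); d=F.sum(0)-N.sum(0);print('ctr',(F.sum(0)+N.sum(0))/4,np.degrees(np.arctan2(d[1],d[0])),np.linalg.norm(d)/2,np.linalg.norm(F[0]-F[1]),np.linalg.norm(N[0]-N[1]))
print('foot h=.01')
B=np.array([top(c,205,180,7,.01) for c in [(80,58),(360,62),(348,490),(57,486)]]);print(B.mean(0));d=B[0]+B[1]-B[2]-B[3];print(np.degrees(np.arctan2(d[1],d[0])),np.linalg.norm(d)/2,np.linalg.norm(B[0]-B[1]))
# scene checks for bed
def sc(c,h): return at('scene0',350+c[0]/8-.5,195+c[1]/8-.5,h)
print('scene bed far',sc((275,280),.0748),sc((375,320),.0748),'near',sc((393,135),.0452),sc((485,175),.0452))
print('handle top h=.182 (56-52+... )')
hz=.056-.046+.132
H=np.array([top(c,410,155,8,hz) for c in [(268,187),(340,158),(375,237),(300,263)]]);print(hz,H,H.mean(0));d=H[1]-H[0];e=H[3]-H[0];print(np.linalg.norm(d),np.linalg.norm(e),np.degrees(np.arctan2(d[1],d[0])),np.degrees(np.arctan2(e[1],e[0])))
D=np.array([top(c,410,155,8,.056) for c in [(95,172),(315,97),(408,343),(187,430)]]);print('dock',D.mean(0));d=D[1]-D[0];e=D[3]-D[0];print(np.linalg.norm(d),np.linalg.norm(e),np.degrees(np.arctan2(d[1],d[0])),np.degrees(np.arctan2(e[1],e[0])))
def sd(c,h): return at('scene0',195+c[0]/8-.5,135+c[1]/8-.5,h)
S=np.array([sd(c,hz) for c in [(145,72),(215,75),(205,112),(122,108)]]);print('scene handle',S,S.mean(0))
print('can',at('top0',263,103,.17),'bottle',at('top0',393,105,.10),'tape',at('top0',277,291,.0125))
```

```text
plate corners h=.048
[0.6583 0.0609 0.048 ]
[0.6692 0.0128 0.048 ]
[ 0.5776 -0.0034  0.048 ]
[0.5645 0.0452 0.048 ]
ctr [0.6174 0.0289 0.048 ] L 0.09515140747326055 0.09309191627722237 W 0.04924320976421191 0.050293747392694946
yaw x 9.76055830810845 ring [0.642 0.035 0.048]
rack base h=.01
[0.6162 0.0285 0.01  ]
11.647416452724213 0.12821614318960056
bed far h=.0748 near h=.0452
[[0.5848 0.2591 0.0748]
 [0.5839 0.2263 0.0748]] [[0.4898 0.2618 0.0452]
 [0.4891 0.2299 0.0452]]
ctr [0.5369 0.2443 0.06  ] -1.8987089845378395 0.0994297299096167 0.03285059925705495 0.031952674955401675
foot h=.01
[0.5369 0.244  0.01  ]
-2.4012819832954984 0.14982899296526164 0.09923269793301716
scene bed far [0.588  0.2295 0.0748] [0.5876 0.2608 0.0748] near [0.4908 0.2331 0.0452] [0.4924 0.2646 0.0452]
handle top h=.182 (56-52+... )
0.14200000000000002 [[ 0.6021 -0.2364  0.142 ]
 [ 0.6096 -0.2566  0.142 ]
 [ 0.5875 -0.2649  0.142 ]
 [ 0.5809 -0.2439  0.142 ]] [ 0.595  -0.2505  0.142 ]
0.02161910151252597 0.022506931275947092 -69.5155578350448 -160.40914577361872
dock [ 0.595  -0.2508  0.056 ]
0.06964401224844749 0.08048050479686142 -72.51604508138706 -163.35898136502195
scene handle [[ 0.5941 -0.2603  0.142 ]
 [ 0.5841 -0.2394  0.142 ]
 [ 0.6006 -0.2304  0.142 ]
 [ 0.6122 -0.255   0.142 ]] [ 0.5977 -0.2463  0.142 ]
can [0.7735 0.1532 0.17  ] bottle [ 0.7835 -0.1406  0.1   ] tape [0.3605 0.1422 0.0125]
```

```bash
cat >> h.py <<'E'
from scipy.spatial.transform import Rotation as Ro
def st():
    s=readout.get_state(); R=Ro.from_euler('xyz',s['eef_rot'],degrees=True).as_matrix()
    z=R[:,2]; print('t',round(s['time_s'],2),'tcp',s['tcp_pos'].round(4),'jawaz',np.degrees(np.arctan2(z[1],z[0])).round(2),'jawz',z[2].round(4),'point',R[:,0].round(3),'F',s['contact_force'].round(2),'w',round(s['gripper_width']*1000,2),'j6',s['joints'][5].round(1)); return s
E
python3 - <<'E'
from h import *
st()
E
python3 -m handwheel '[[[0.6,0.9,0,0],[0.6,0.9,0,0]]]' 80 20
```

```text
t 0.15 tcp [ 0.1687 -0.6532  0.2258] jawaz 104.48 jawz 0.0013 point [-0.     0.001 -1.   ] F [-0.71  0.4   0.47] w 87.39 j6 -16.5
time_s: 0.35
tcp_pos: [0.2148, -0.5823, 0.2233]
eef_rot: [25.9, 89.8, 130.1]
contact_force: [1.4, 0.4, 0.6]
gripper_width: 0.0811
```

```bash
python3 -m handwheel '[[[0.6,0.92,0.1,-0.3],[0.6,0.92,0.1,-0.2],[0.6,0.92,0.1,-0.2],[0.6,0.92,0,0],[0.6,0.92,0,0],[0.6,0.92,0,0],[0.6,0.92,0,0],[0.6,0.92,0,0]]]'; python3 -m handwheel '[[[0.6,0.92,0,0],[0.6,0.92,0,0],[0.6,0.92,0,0],[0.6,0.92,0,0],[0.6,0.92,0,0],[0.6,0.8,0,0]]]'
python3 -c "
from h import *;st()"
```

```text
time_s: 1.15
tcp_pos: [0.4105, -0.275, 0.2339]
eef_rot: [17.4, 89.6, 117.7]
contact_force: [1.4, -0.2, 0.1]
gripper_width: 0.0802
time_s: 1.75
tcp_pos: [0.5579, -0.0476, 0.2345]
eef_rot: [3.1, 89.6, 103.5]
contact_force: [0.6, -1.4, 0.0]
gripper_width: 0.0798
t 1.75 tcp [ 0.5579 -0.0476  0.2345] jawaz 100.41 jawz 0.0069 point [-0.002  0.007 -1.   ] F [ 0.64 -1.4   0.01] w 79.78 j6 -94.3
```

```bash
python3 -m handwheel '[[[0.5,0.7,-0.5,0],[0.5,0.7,-0.6,0],[0.4,0.5,-0.5,0],[0,0,-0.3,0],[0,0,0,0]]]'
python3 - <<'E'
from h import *
st(); snap('wrist','w1')
E
```

```text
time_s: 2.25
tcp_pos: [0.6179, 0.0368, 0.1546]
eef_rot: [1.0, 89.6, 101.7]
contact_force: [0.2, -1.2, 0.0]
gripper_width: 0.0799
t 2.25 tcp [0.6179 0.0368 0.1546] jawaz 100.74 jawz 0.0065 point [-0.001  0.006 -1.   ] F [ 0.15 -1.22  0.  ] w 79.91 j6 -100.3
```

View pics/w1.png

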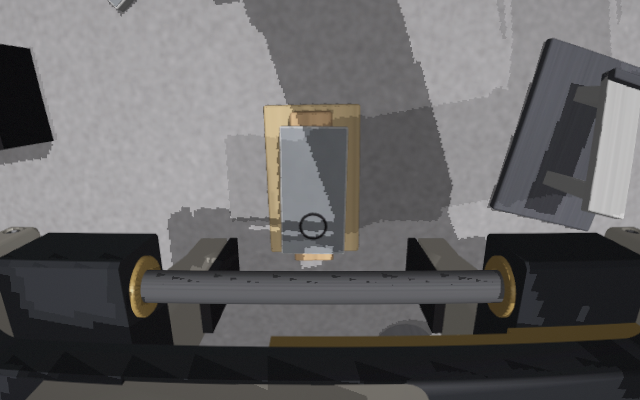

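Run:
```python
from h import *
np.set_printoptions(precision=4,suppress=True)
C=np.array([at('w1',*p,.048) for p in [(281,254),(346,253),(346,127),(280,127)]]);print(C,C.mean(0))
d=C[0]+C[1]-C[2]-C[3];print(np.degrees(np.arctan2(d[1],d[0])),np.linalg.norm(d)/2);d=C[1]-C[0];print(np.degrees(np.arctan2(d[1],d[0])),np.linalg.norm(d))
print('ring',at('w1',313,226,.048))
```

```text
[[ 0.6678  0.015   0.048 ]
 [ 0.6574  0.0657  0.048 ]
 [ 0.5609  0.0456  0.048 ]
 [ 0.5697 -0.0013  0.048 ]] [0.6139 0.0313 0.048 ]
10.606024039945812 0.09900778274958374
101.56269284930153 0.051744663593336813
ring [0.6398 0.0358 0.048 ]
```

```bash
python3 -m handwheel '[[[-0.07,-0.17,-0.6,0],[0,0,-0.7,0],[0,0,-0.7,0],[0,0,-0.6,0],[0,0,-0.4,0],[0,0,-0.15,0],[0,0,0,0]]]'
python3 -c "
from h import *;st()"
```

```text
time_s: 3.0
tcp_pos: [0.6179, 0.0245, 0.0363]
eef_rot: [-67.0, 89.0, 33.4]
contact_force: [0.8, 0.9, -0.4]
gripper_width: 0.0801
t 3.0 tcp [0.6179 0.0245 0.0363] jawaz 100.49 jawz 0.0065 point [ 0.014  0.009 -1.   ] F [ 0.76  0.9  -0.39] w 80.08 j6 -99.5
```

```bash
python3 -m handwheel '[[[-0.07,0.14,-0.28,0],[0,0,0,0]]]'
python3 -c "
from h import *;st()"
```

```text
time_s: 3.2
tcp_pos: [0.6161, 0.0301, 0.027]
eef_rot: [-70.0, 88.8, 30.4]
contact_force: [0.3, -0.2, 0.6]
gripper_width: 0.0798
t 3.2 tcp [0.6161 0.0301 0.027 ] jawaz 100.43 jawz 0.007 point [ 0.018  0.01  -1.   ] F [ 0.3  -0.23  0.59] w 79.82 j6 -100.2
```

```bash
python3 -m handwheel '[[[0,0,0,0],[0,0,0,0],[0,0,0,0],[0,0,0,0],[0,0,0,0]]]' 40 12
python3 -c "
from h import *;st()"
```

```text
time_s: 3.7
tcp_pos: [0.6175, 0.031, 0.0293]
eef_rot: [-72.4, 88.6, 28.1]
contact_force: [0.1, -0.5, -1.6]
gripper_width: 0.0499
t 3.7 tcp [0.6175 0.031  0.0293] jawaz 100.5 jawz 0.0072 point [ 0.021  0.011 -1.   ] F [ 0.09 -0.45 -1.59] w 49.94 j6 -100.1
```

```bash
python3 -m handwheel '[[[0,0,0.4,0],[0,0,0.7,0],[0,0,0.7,0],[0,0.3,0.6,-0.3],[-0.3,0.8,0.1,-0.5],[-0.3,0.8,0,-0.5],[-0.3,0.8,0,-0.5],[-0.3,0.8,0,-0.5]]]'; python3 -m handwheel '[[[-0.3,0.8,0,-0.3],[-0.2,0.6,0,0],[-0.2,0.4,0,0],[0,0.1,0,0],[0,0,0,0]]]'
python3 - <<'E'
from h import *
st(); snap('wrist','w2'); snap('scene','s2')
E
```

```text
time_s: 4.5
tcp_pos: [0.5666, 0.1708, 0.1316]
eef_rot: [-65.5, 88.8, 22.6]
contact_force: [0.7, -0.2, -0.4]
gripper_width: 0.0497
time_s: 5.0
tcp_pos: [0.535, 0.2533, 0.1314]
eef_rot: [-63.7, 88.9, 23.0]
contact_force: [1.0, -0.4, -0.2]
gripper_width: 0.05
t 5.0 tcp [0.535  0.2533 0.1314] jawaz 86.75 jawz 0.0087 point [ 0.018  0.008 -1.   ] F [ 0.96 -0.4  -0.19] w 49.97 j6 -138.1
```

View pics/w2.png

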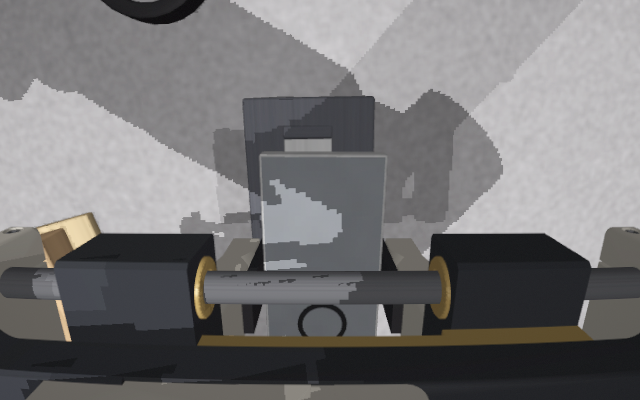

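View pics/s2.png

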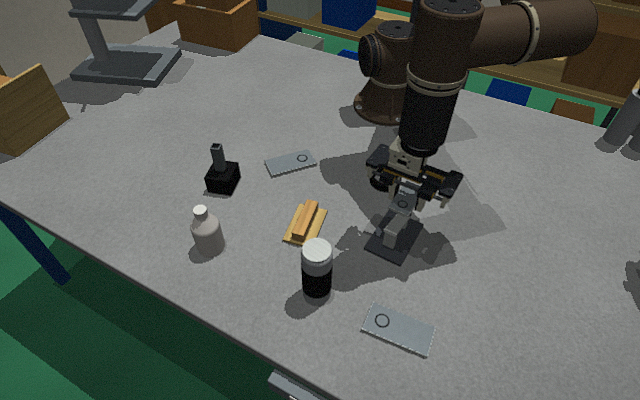

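Run:
```python
from h import *
np.set_printoptions(precision=4,suppress=True)
print([at('w2',*p,.0452) for p in [(284,139),(332,138)]])
h=.1314+.0187
print([at('w2',*p,h) for p in [(261,156),(386,156)]], 'ring',at('w2',323,323,h))
```

```text
[array([0.487 , 0.2321, 0.0452]), array([0.4882, 0.2643, 0.0452])]
[array([0.481 , 0.2334, 0.1501]), array([0.4838, 0.2817, 0.1501])] ring [0.5575 0.2531 0.1501]
```

```bash
python3 -m handwheel '[[[0.1,-0.12,-0.4,0.1],[0.1,-0.12,-0.5,0.1],[0,0,-0.4,0],[0,0,-0.15,0],[0,0,0,0]]]'
python3 -c "
from h import *;st()"
```

```text
time_s: 5.6
tcp_pos: [0.5456, 0.238, 0.0724]
eef_rot: [-63.7, 88.8, 23.7]
contact_force: [-0.2, 0.8, -1.1]
gripper_width: 0.0501
t 5.6 tcp [0.5456 0.238  0.0724] jawaz 87.42 jawz 0.0092 point [ 0.019  0.008 -1.   ] F [-0.16  0.83 -1.13] w 50.14 j6 -135.6
```

```bash
python3 -m handwheel '[[[-0.07,0.12,-0.05,0.08],[0,0,-0.1,0],[0,0,-0.1,0],[0,0,-0.1,0]]]' - 4
python3 - <<'E'
from h import *
st(); snap('scene','s3');crop('scene3' if 0 else 's3',350,150,480,270,6,'c6')
E
```

```text
time_s: 6.0
tcp_pos: [0.5441, 0.2437, 0.0602]
eef_rot: [-61.8, 88.6, 26.1]
contact_force: [0.2, -0.9, -1.4]
gripper_width: 0.0499
t 6.0 tcp [0.5441 0.2437 0.0602] jawaz 87.84 jawz 0.0117 point [ 0.022  0.011 -1.   ] F [ 0.19 -0.85 -1.36] w 49.89 j6 -135.8
```

View pics/c6.png

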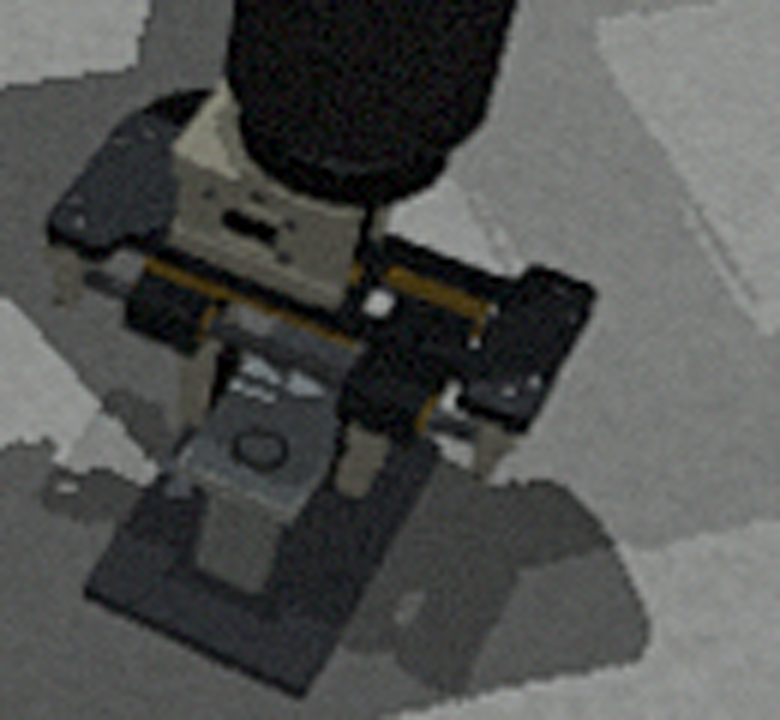

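Near contact; the plate is centred over the bed post (overhang both sides). Continue down gently.

```bash
python3 -m handwheel '[[[0,0,-0.1,0],[0,0,-0.1,0],[0,0,-0.1,0]]]' - 4
python3 -c "
from h import *;st()"
```

```text
time_s: 6.35
tcp_pos: [0.5447, 0.2441, 0.048]
eef_rot: [-62.4, 88.5, 25.4]
contact_force: [0.6, -1.4, 6.7]
gripper_width: 0.0504
t 6.35 tcp [0.5447 0.2441 0.048 ] jawaz 87.89 jawz 0.0121 point [ 0.024  0.011 -1.   ] F [ 0.62 -1.41  6.72] w 50.43 j6 -135.8
```

Run:
```python
from h import *
snap('wrist','w4');snap('scene','s4');crop('s4',350,150,480,270,6,'c7')
```

```text
(no output)
```

View pics/w4.png

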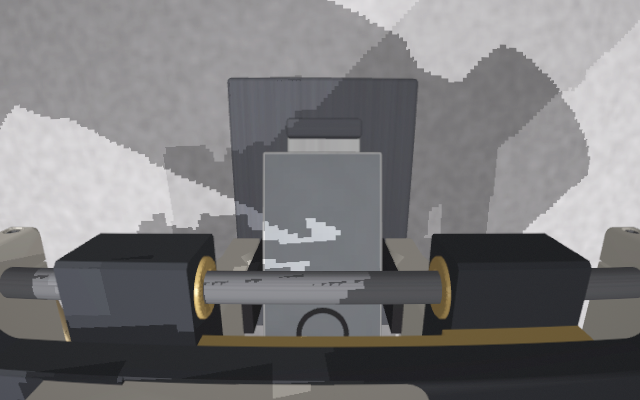

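View pics/c7.png

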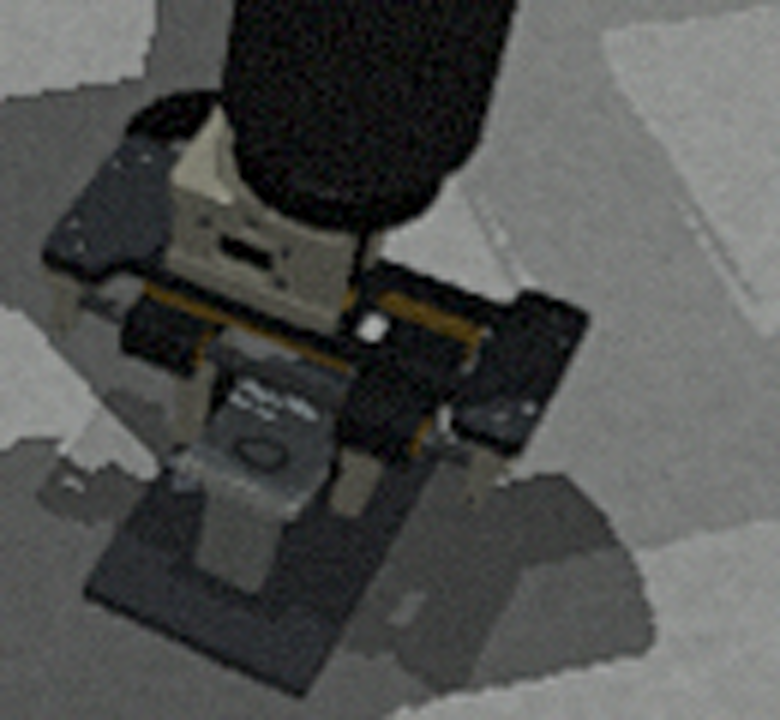

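```bash
python3 -m handwheel '[[[0,0,-0.08,0],[0,0,0,0],[0,0,0,0]]]' - 3
python3 -c "
from h import *;st();snap('wrist','w5');np.set_printoptions(precision=4,suppress=True)
for f,a,b in [('w4',(264,154),(381,154))]:
  for h in (.05,.06,.07,.08):
    p,q=at(f,*a,h),at(f,*b,h);print(h,p,q,np.linalg.norm(p-q))
"
```

```text
time_s: 6.75
tcp_pos: [0.5443, 0.244, 0.0439]
eef_rot: [-61.8, 88.6, 26.0]
contact_force: [-1.3, -0.6, 3.7]
gripper_width: 0.0498
t 6.75 tcp [0.5443 0.244  0.0439] jawaz 87.85 jawz 0.0119 point [ 0.023  0.011 -1.   ] F [-1.32 -0.56  3.69] w 49.8 j6 -135.8
0.05 [0.4928 0.2218 0.05  ] [0.4948 0.2723 0.05  ] 0.05054065511751276
0.06 [0.4912 0.2234 0.06  ] [0.4931 0.2706 0.06  ] 0.04726781682500248
0.07 [0.4896 0.2249 0.07  ] [0.4913 0.2689 0.07  ] 0.04399497853249215
0.08 [0.488  0.2265 0.08  ] [0.4896 0.2672 0.08  ] 0.040722140239981816
```

View pics/w5.png

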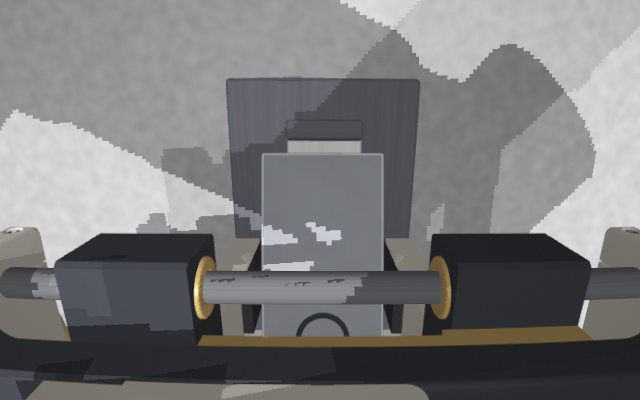

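```bash
python3 -m handwheel '[[[-0.08,0,-0.02,0],[-0.06,0,0,0],[0,0,0,0]]]' - 4
python3 -c "
from h import *;st();snap('wrist','w6');crop('w6',220,70,430,340,2.2,'c8')"
```

```text
time_s: 7.1
tcp_pos: [0.5381, 0.2439, 0.0426]
eef_rot: [-61.7, 88.6, 26.1]
contact_force: [1.9, -0.0, 0.3]
gripper_width: 0.05
t 7.1 tcp [0.5381 0.2439 0.0426] jawaz 87.84 jawz 0.0118 point [ 0.022  0.011 -1.   ] F [ 1.91 -0.05  0.33] w 49.95 j6 -136.3
```

View pics/c8.png

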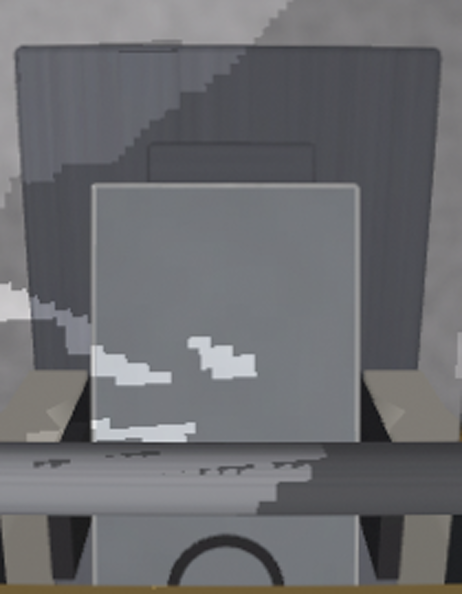

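```bash
python3 -m handwheel '[[[0,0,0,0],[0,0,0,0],[0,0,0,0],[0,0,0.3,0],[0,0,0.7,0],[0,0,0.8,0],[0,0,0.8,0],[0,-0.5,0.6,0]]]' 75 10; python3 -m handwheel '[[[0,-0.8,0.6,0],[0,-1,0.3,0],[0,-1,0,0],[0,-1,0,0]]]'
python3 -c "
from h import *;st();snap('wrist','w7');snap('top','t7');snap('scene','s7');crop('t7',200,170,280,260,6,'c9');crop('s7',350,180,450,280,6,'c10')"
```

```text
time_s: 7.95
tcp_pos: [0.5358, 0.2229, 0.1743]
eef_rot: [-67.9, 89.0, 20.0]
contact_force: [1.1, -0.0, 0.9]
gripper_width: 0.0749
time_s: 8.35
tcp_pos: [0.5374, 0.0697, 0.2214]
eef_rot: [-65.5, 88.3, 22.7]
contact_force: [0.3, 0.5, 0.1]
gripper_width: 0.0749
t 8.35 tcp [0.5374 0.0697 0.2214] jawaz 88.28 jawz 0.0126 point [ 0.028  0.012 -1.   ] F [0.26 0.49 0.05] w 74.87 j6 -120.1
```

View pics/c9.png

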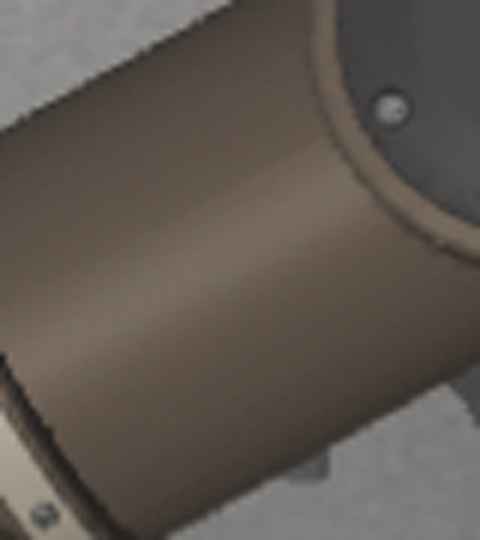

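View pics/c10.png

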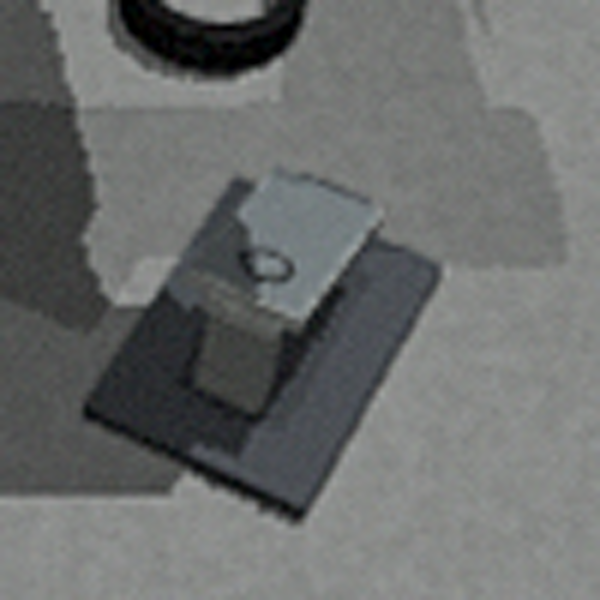

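```bash
python3 -m handwheel '[[[0.2,-0.9,0,0.5],[0.2,-0.9,0,0.5],[0.2,-0.9,0,0.5],[0.2,-0.9,0,0.5],[0.2,-0.9,0,0.5],[0.2,-0.9,0,0.5],[0.2,-0.9,0,0.5],[0.1,-0.8,0,0.5]]]' 60; python3 -m handwheel '[[[0,-0.4,0,0],[0,0,0,0],[0,0,0,0]]]'
python3 -c "
from h import *;st();snap('wrist','w8');snap('top','t8');crop('t8',200,170,280,260,6,'c11')"
```

```text
time_s: 9.3
tcp_pos: [0.6012, -0.2158, 0.2261]
eef_rot: [-67.0, 88.0, 42.5]
contact_force: [0.1, 0.3, -0.8]
gripper_width: 0.06
time_s: 9.6
tcp_pos: [0.6024, -0.2341, 0.2258]
eef_rot: [-65.4, 88.1, 44.0]
contact_force: [0.6, 0.5, 0.0]
gripper_width: 0.0601
t 9.6 tcp [ 0.6024 -0.2341  0.2258] jawaz 109.45 jawz 0.0141 point [ 0.024  0.024 -0.999] F [0.6  0.53 0.04] w 60.09 j6 -65.1
```

View pics/w8.png

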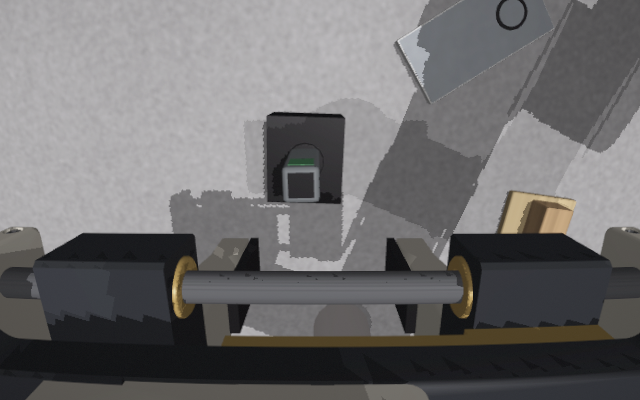

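View pics/c11.png

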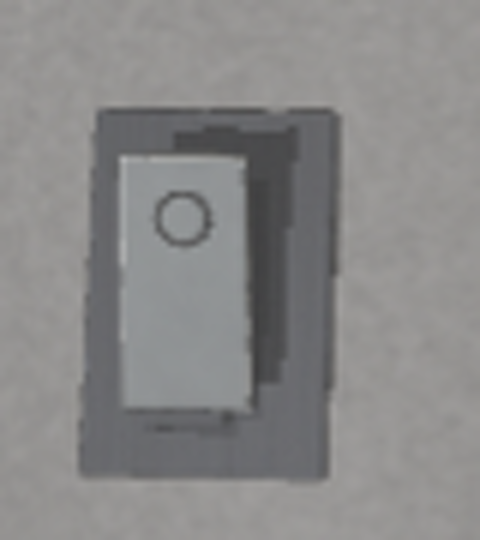

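Run:
```python
from h import *
np.set_printoptions(precision=4,suppress=True)
t=lambda c,h: at('t8',200+c[0]/6-.5,170+c[1]/6-.5,h)
F=[t((120,155),.0824),t((246,155),.0824)];N=[t((122,408),.0529),t((252,410),.0529)]
F,N=np.array(F),np.array(N);print(F,N);d=F.sum(0)-N.sum(0);print(np.degrees(np.arctan2(d[1],d[0])),np.linalg.norm(d)/2,(F.sum(0)+N.sum(0))/4)
hr=.06+.026*np.sin(.3)+.008*np.cos(.3);print('ring',hr,t((183,219),hr),'scene',at('s7',350+267/6-.5,180+266/6-.5,hr))
print('gauge', np.array([at('w8',*p,.142) for p in [(284,168),(318,167),(319,200),(284,201)]]).round(4)); print(at('w8',301,184,.142))
print(np.array([at('w8',*p,.056) for p in [(267,115),(344,115)]]))
```

```text
[[0.5843 0.2662 0.0824]
 [0.5831 0.2173 0.0824]] [[0.4886 0.2713 0.0529]
 [0.4867 0.2201 0.0529]]
-2.3508629855507803 0.10051988474511729 [0.5356 0.2437 0.0676]
ring 0.07532621728619968 [0.5597 0.243  0.0753] scene [0.5606 0.2439 0.0753]
gauge [[ 0.5857 -0.2646  0.142 ]
 [ 0.5775 -0.2431  0.142 ]
 [ 0.5993 -0.2347  0.142 ]
 [ 0.608  -0.2575  0.142 ]]
[ 0.5925 -0.2502  0.142 ]
[[ 0.5652 -0.2948  0.056 ]
 [ 0.5427 -0.2305  0.056 ]]
```

```bash
python3 -m handwheel '[[[-0.1,-0.2,-0.4,0.1],[-0.1,-0.2,-0.6,0.1],[0,0,-0.6,0],[0,0,-0.3,0],[0,0,0,0]]]'
python3 -c "
from h import *;st()"
```

```text
time_s: 10.2
tcp_pos: [0.596, -0.244, 0.1509]
eef_rot: [-71.7, 87.9, 39.3]
contact_force: [-0.3, -0.2, 0.8]
gripper_width: 0.0601
t 10.2 tcp [ 0.596  -0.244   0.1509] jawaz 110.97 jawz 0.0118 point [ 0.029  0.024 -0.999] F [-0.26 -0.21  0.78] w 60.13 j6 -62.3
```

```bash
python3 -m handwheel '[[[-0.05,-0.15,0,0],[0,0,-0.4,0],[0,0,-0.5,0],[0,0,-0.4,0],[0,0,-0.2,0],[0,0,0,0]]]'
python3 -c "
from h import *;st();snap('wrist','w9')"
```

```text
time_s: 10.8
tcp_pos: [0.5988, -0.2506, 0.0975]
eef_rot: [-84.0, 87.4, 27.2]
contact_force: [-0.3, 0.1, 0.9]
gripper_width: 0.0601
t 10.8 tcp [ 0.5988 -0.2506  0.0975] jawaz 111.22 jawz 0.0047 point [ 0.04   0.02  -0.999] F [-0.31  0.12  0.92] w 60.15 j6 -61.3
```

View pics/w9.png

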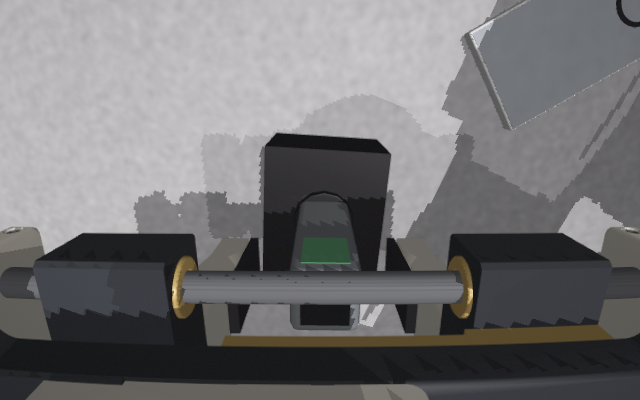

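```bash
python3 -m handwheel '[[[-0.1,0,-0.25,0],[0,0,-0.05,0]]]';python3 -m handwheel '[[[0,0,0,0],[0,0,0,0],[0,0,0,0],[0,0,0,0],[0,0,0,0]]]' 15 8
python3 -c "
from h import *;st()"
```

```text
time_s: 11.05
tcp_pos: [0.5962, -0.2511, 0.0878]
eef_rot: [-87.4, 87.2, 23.8]
contact_force: [-1.1, 0.7, 0.8]
gripper_width: 0.0599
time_s: 11.55
tcp_pos: [0.5968, -0.2513, 0.089]
eef_rot: [-88.8, 87.2, 22.4]
contact_force: [1.4, -0.3, -2.2]
gripper_width: 0.0258
t 11.55 tcp [ 0.5968 -0.2513  0.089 ] jawaz 111.26 jawz 0.001 point [ 0.046  0.019 -0.999] F [ 1.44 -0.32 -2.2 ] w 25.82 j6 -61.2
```

```bash
python3 -m handwheel '[[[0,0,0.3,0],[0,0,0.3,0],[0,0,0.25,0],[0,0,0,0]]]'
python3 -c "
from h import *;st();snap('scene','s9');crop('s9',170,90,270,205,6,'c12')"
```

```text
time_s: 11.95
tcp_pos: [0.5967, -0.2513, 0.1262]
eef_rot: [-88.8, 87.2, 22.5]
contact_force: [0.2, -1.2, -1.5]
gripper_width: 0.0259
t 11.95 tcp [ 0.5967 -0.2513  0.1262] jawaz 111.26 jawz 0.0011 point [ 0.046  0.019 -0.999] F [ 0.2  -1.21 -1.55] w 25.87 j6 -61.4
```

View pics/c12.png

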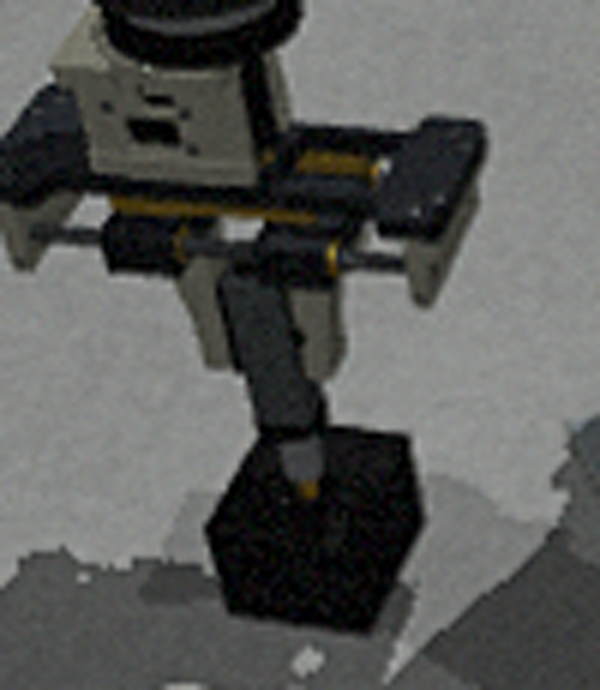

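```bash
python3 -m handwheel '[[[-0.2,-0.08,-0.05,0],[-0.2,-0.08,-0.05,0],[-0.2,-0.08,0,0],[-0.2,-0.08,0,0],[0,0,0,0]]]' - 4
python3 -c "
from h import *;st();snap('scene','s10');crop('s10',170,90,270,205,6,'c13');snap('wrist','w10')"
```

```text
time_s: 12.5
tcp_pos: [0.5606, -0.2647, 0.12]
eef_rot: [-86.7, 87.2, 24.6]
contact_force: [0.4, -0.9, -0.5]
gripper_width: 0.0259
t 12.5 tcp [ 0.5606 -0.2647  0.12  ] jawaz 111.22 jawz 0.0028 point [ 0.044  0.02  -0.999] F [ 0.37 -0.93 -0.48] w 25.87 j6 -59.5
```

View pics/c13.png

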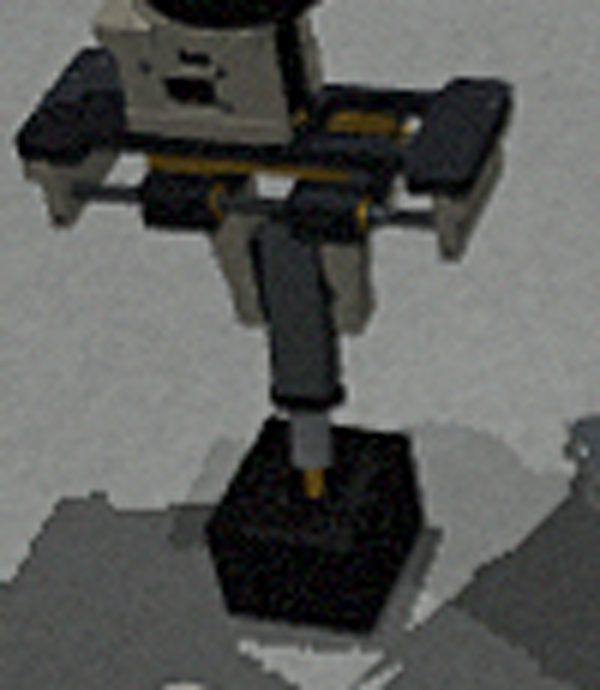

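View pics/w10.png

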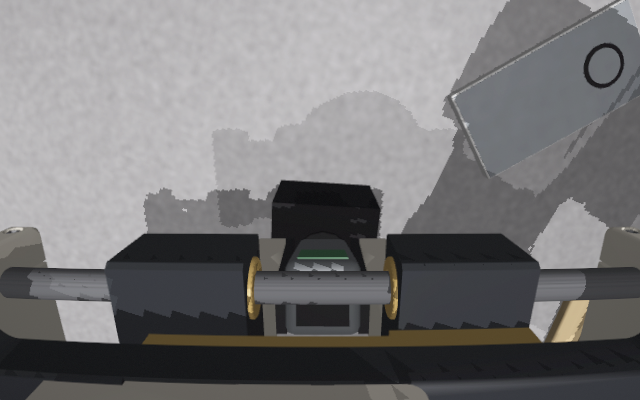

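```bash
cat >> h.py <<'E'
def axpts(th,G,az,sg,ss):
    a=np.radians(az);u=np.array([np.cos(a),np.sin(a),0]);t=np.radians(th)
    n=-np.sin(t)*u+np.cos(t)*np.array([0,0,1])
    return np.array([G+n*(s-sg) for s in ss])
E
python3 - <<'E'
from h import *
np.set_printoptions(precision=1,suppress=True)
s=st();R=Ro.from_euler('xyz',s['eef_rot'],degrees=True).as_matrix();G=s['tcp_pos']-.0188*R[:,0]
for th in (0,10,14,17,20,23):
    p=proj('s10',axpts(th,G,21.2,.098,[.132,.049,.016,.005])); print(th,((p-[170,90]+.5)*6).ravel(), proj('w10',axpts(th,G,21.2,.098,[.132,.049])).ravel())
E
```

```text
t 12.6 tcp [ 0.6 -0.3  0.1] jawaz 111.24 jawz 0.0025 point [ 0.  0. -1.] F [ 0.5 -0.1 -1.4] w 26.27 j6 -59.5
0 [286.5 222.6 319.2 369.9 331.3 424.  335.2 441.6] [318.  329.3 319.1 232.3]
10 [290.9 215.5 313.4 380.5 321.8 442.  324.6 462.1] [318.  313.8 319.1 246.8]
14 [292.7 213.2 310.9 384.  317.8 448.1 320.  469. ] [318.  307.1 319.1 252.7]
17 [294.1 211.8 309.  386.4 314.7 452.2 316.5 473.6] [318.  302.  319.1 257.2]
20 [295.5 210.5 307.1 388.4 311.5 455.8 313.  477.8] [318.  296.7 319.1 261.8]
23 [296.9 209.5 305.2 390.2 308.3 459.  309.4 481.6] [318.  291.3 319.1 266.3]
```

Run:
```python
from h import *
crop('w10',250,220,400,350,5,'c14')
s=st();R=Ro.from_euler('xyz',s['eef_rot'],degrees=True).as_matrix();G=s['tcp_pos']-.0188*R[:,0]
im=cv2.imread('pics/c14.png')
a=np.radians(21.2);u=np.array([np.cos(a),np.sin(a),0]);v=np.array([-u[1],u[0],0])
for th,c in ((12,(255,0,0)),(17,(0,255,0)),(22,(0,0,255))):
    t=np.radians(th);n=-np.sin(t)*u+np.cos(t)*np.array([0,0,1.]);e=np.cross(v,n)
    P=np.array([G+n*.034+e*i*.013+v*j*.013 for i,j in((-1,-1),(1,-1),(1,1),(-1,1))])
    q=((proj('w10',P)-[250,220]+.5)*5).astype(int);cv2.polylines(im,[q],True,c,1)
cv2.imwrite('pics/c14o.png',im)
```

```text
t 12.6 tcp [ 0.5615 -0.2645  0.1201] jawaz 111.24 jawz 0.0025 point [ 0.044  0.02  -0.999] F [ 0.48 -0.1  -1.4 ] w 26.27 j6 -59.5
```

View pics/c14o.png

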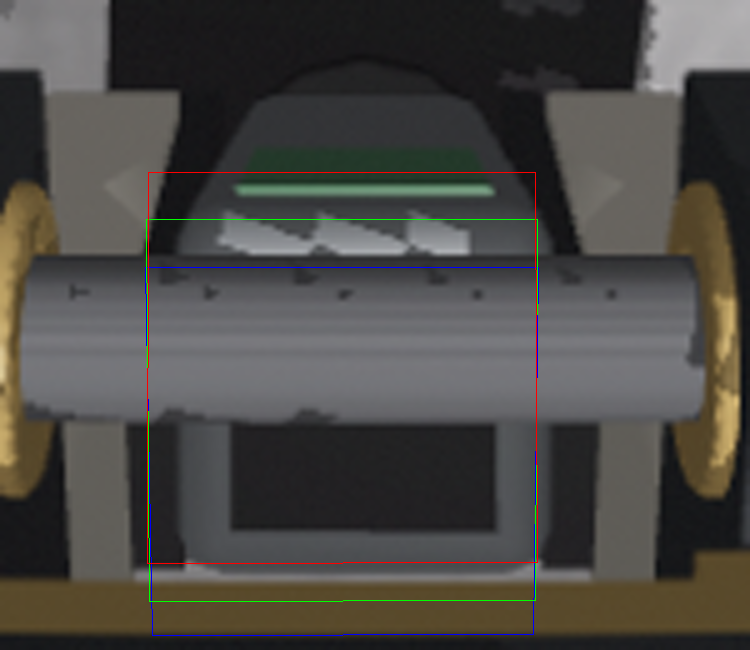

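```bash
python3 -m handwheel '[[[0,0,0,0],[0,0,0.3,0],[0,0,0.5,0],[0,0,0.5,0],[0,0,0.5,0],[0,0,0.4,0],[0,0,0,0],[0,0,0,0]]]' - 20
python3 -c "
from h import *;st();snap('scene','s11');crop('s11',160,60,260,175,6,'c15');snap('wrist','w11');crop('w11',250,220,400,350,5,'c16')"
```

```text
time_s: 13.4
tcp_pos: [0.5621, -0.2641, 0.2149]
eef_rot: [-87.8, 87.3, 23.5]
contact_force: [0.4, -0.1, -2.1]
gripper_width: 0.0257
t 13.4 tcp [ 0.5621 -0.2641  0.2149] jawaz 111.33 jawz 0.0018 point [ 0.044  0.019 -0.999] F [ 0.39 -0.06 -2.09] w 25.73 j6 -59.9
```

View pics/c15.png

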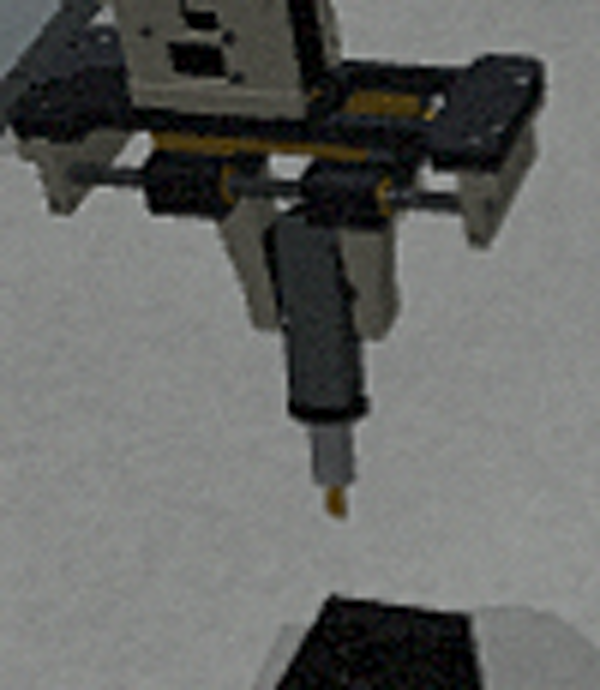

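View pics/c16.png

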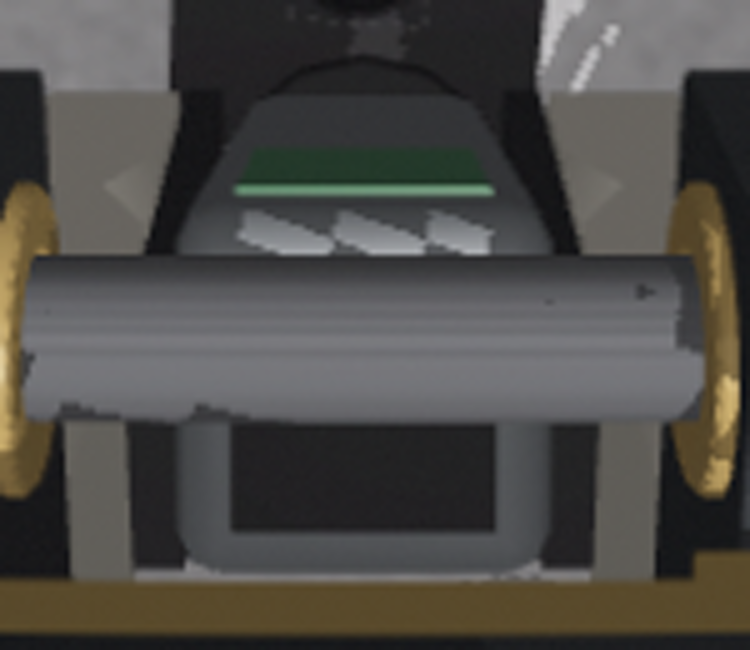

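Run:
```python
from h import *
np.set_printoptions(precision=1,suppress=True)
s=st();R=Ro.from_euler('xyz',s['eef_rot'],degrees=True).as_matrix();G=s['tcp_pos']-.0188*R[:,0]
for sg in (.098,.102):
  for th in (12,15,17,19,21,24):
    p=proj('s11',axpts(th,G,21.3,sg,[.132,.049,.016,0])); print(sg,th,((p-[160,60]+.5)*6).ravel())
```

```text
t 13.5 tcp [ 0.6 -0.3  0.2] jawaz 111.33 jawz 0.002 point [ 0.  0. -1.] F [-0.2  0.3 -1. ] w 26.11 j6 -59.9
0.098 12 [310.4 206.  334.  394.  342.9 464.  347.1 497.1]
0.098 15 [311.9 204.6 332.  396.4 339.5 468.1 343.1 502.1]
0.098 17 [312.9 203.8 330.6 397.8 337.2 470.6 340.4 505.1]
0.098 19 [314.  203.1 329.2 399.  334.9 472.9 337.6 507.9]
0.098 21 [315.  202.5 327.7 400.2 332.6 474.9 334.9 510.4]
0.098 24 [316.6 201.7 325.6 401.6 329.  477.6 330.6 513.7]
0.102 12 [311.6 215.5 335.1 402.7 343.9 472.4 348.1 505.3]
0.102 15 [312.9 214.2 332.9 405.2 340.4 476.7 344.  510.5]
0.102 17 [313.8 213.5 331.4 406.7 338.  479.3 341.2 513.6]
0.102 19 [314.7 212.9 329.9 408.1 335.6 481.7 338.3 516.5]
0.102 21 [315.7 212.3 328.3 409.3 333.1 483.8 335.4 519.2]
0.102 24 [317.  211.7 326.  410.9 329.4 486.7 331.  522.7]
```

```bash
python3 -m handwheel '[[[-0.05,0.5,0,-0.2],[-0.07,0.9,0,-0.4],[-0.07,0.9,0,-0.4],[-0.07,0.9,0,-0.4],[-0.07,0.9,0,-0.4],[-0.07,0.9,0,-0.4],[-0.07,0.9,0,-0.4],[-0.07,0.9,0,-0.4]]]'; python3 -m handwheel '[[[-0.07,0.9,0,-0.4],[-0.07,0.9,0,-0.4],[-0.07,0.9,0,-0.4],[-0.07,0.9,0,-0.4],[-0.07,0.9,0,0],[-0.07,0.6,0,0],[0,0.3,0,0],[0,0,0,0]]]'
python3 -c "
from h import *;st()"
```

```text
time_s: 14.3
tcp_pos: [0.5343, 0.0129, 0.2048]
eef_rot: [-82.4, 88.1, 12.9]
contact_force: [1.1, 0.8, -1.2]
gripper_width: 0.0256
time_s: 15.1
tcp_pos: [0.5114, 0.2403, 0.197]
eef_rot: [-95.9, 88.7, -8.8]
contact_force: [-0.2, -1.1, -1.4]
gripper_width: 0.026
t 15.1 tcp [0.5114 0.2403 0.197 ] jawaz 87.17 jawz -0.0023 point [ 0.022 -0.003 -1.   ] F [-0.24 -1.12 -1.39] w 26.0 j6 -139.2
```

```bash
python3 -m handwheel '[[[0.2,0.06,-0.3,0.1],[0.15,0.05,-0.3,0],[0,0,-0.1,0],[0,0,0,0]]]'
python3 - <<'E'
from h import *
np.set_printoptions(precision=4,suppress=True)
s=st();snap('scene','s12');snap('wrist','w12');snap('top','t12');crop('s12',345,130,445,250,6,'c17')
E
```

```text
time_s: 15.5
tcp_pos: [0.5263, 0.2416, 0.1644]
eef_rot: [-104.2, 88.8, -16.6]
contact_force: [-1.2, 0.0, -1.5]
gripper_width: 0.0258
t 15.5 tcp [0.5263 0.2416 0.1644] jawaz 87.58 jawz -0.005 point [ 0.019 -0.006 -1.   ] F [-1.21  0.02 -1.47] w 25.81 j6 -137.8
```

View pics/c17.png

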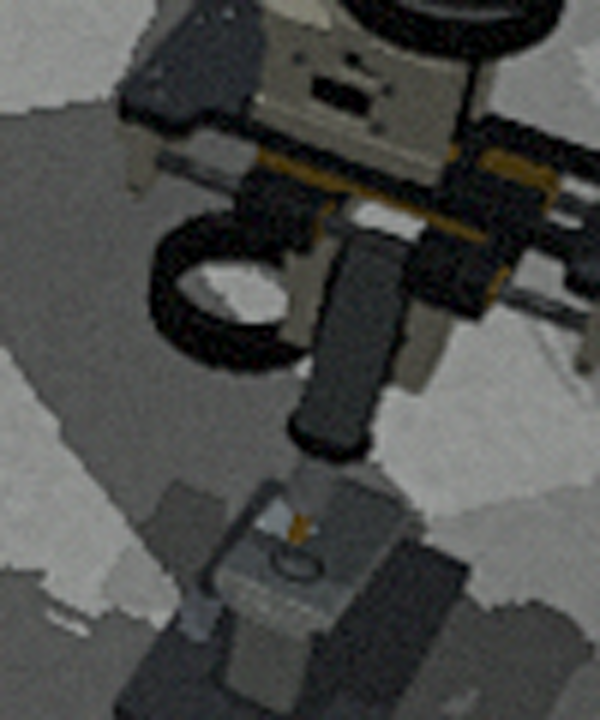

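View pics/w12.png

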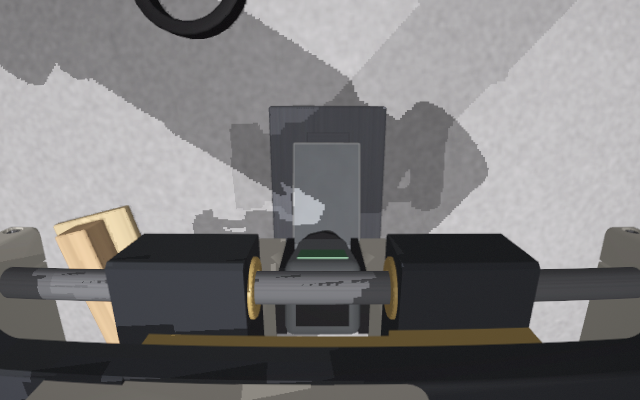

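View pics/t12.png

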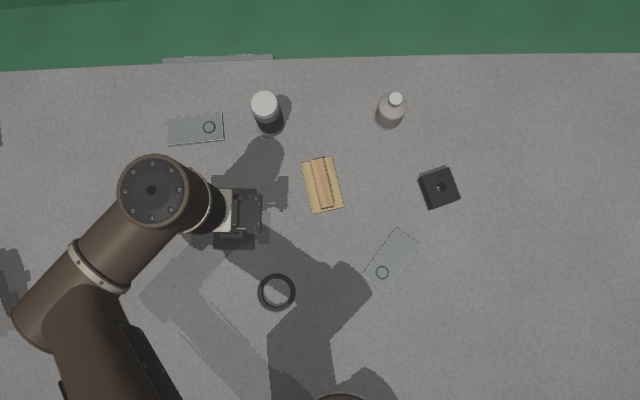

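Run:
```python
from h import *
np.set_printoptions(precision=1,suppress=True)
s=st();R=Ro.from_euler('xyz',s['eef_rot'],degrees=True).as_matrix();G=s['tcp_pos']-.0188*R[:,0]
az=-2.4
for th in (14,16,17.5,19,21):
    A=axpts(th,G,az,.102,[.132,.049,.016,0]);p=proj('s12',A); print(th,((p-[345,130]+.5)*6).ravel(),(A[3]*1000))
p=proj('s12',[[.5602,.2434,.0753]]);print('ring',(p-[345,130]+.5)*6)
for q in ((.5602,.2434,.0953),):print((proj('s12',[q])-[345,130]+.5)*6)
```

```text
t 15.65 tcp [0.5 0.2 0.2] jawaz 87.62 jawz -0.0035 point [ 0. -0. -1.] F [ 0.1  0.6 -1.8] w 25.57 j6 -137.8
14 [390.6 244.8 334.5 429.6 313.8 497.9 304.1 530.1] [550.8 241.4  85.7]
16 [391.6 243.8 332.9 431.7 311.1 501.4 300.8 534.2] [554.3 241.3  86.7]
17.5 [392.2 243.  331.6 433.1 309.1 503.8 298.4 537.1] [556.8 241.1  87.4]
19 [392.9 242.4 330.4 434.5 307.1 506.1 296.  539.9] [559.3 241.   88.3]
21 [393.8 241.5 328.8 436.2 304.5 509.  293.  543.5] [562.7 240.9  89.5]
ring [[296.2 564.8]]
[[303.4 532. ]]
```

```bash
python3 -m handwheel '[[[0.06,0.06,-0.1,0],[0,0,-0.1,0],[0,0,0,0]]]'
python3 -c "
from h import *;st();snap('scene','s13');crop('s13',365,190,425,240,12,'c18')"
```

```text
time_s: 15.95
tcp_pos: [0.5296, 0.2451, 0.1586]
eef_rot: [-94.3, 88.7, -6.7]
contact_force: [0.8, -0.8, -1.8]
gripper_width: 0.026
t 15.95 tcp [0.5296 0.2451 0.1586] jawaz 87.6 jawz -0.0017 point [ 0.023 -0.003 -1.   ] F [ 0.8  -0.77 -1.8 ] w 26.01 j6 -137.8
```

View pics/c18.png

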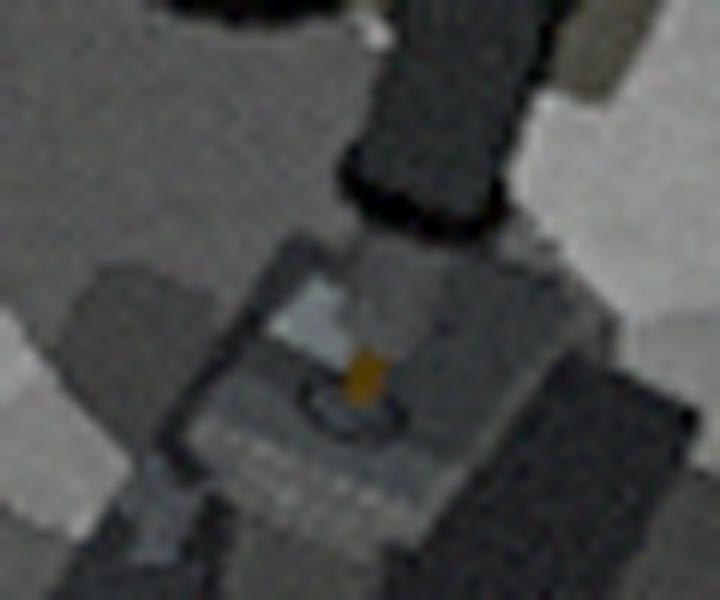

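Run:
```python
from h import *
np.set_printoptions(precision=1,suppress=True)
s=st();R=Ro.from_euler('xyz',s['eef_rot'],degrees=True).as_matrix();G=s['tcp_pos']-.0188*R[:,0]
a=np.radians(-2.4);u=np.array([np.cos(a),np.sin(a),0]);n=-np.sin(.3)*u+np.cos(.3)*np.array([0,0,1.]);ux=np.cos(.3)*u+np.sin(.3)*np.array([0,0,1.])
P=np.array([.5602,.2434,.0753]);pr=lambda q:((proj('s13',[q])-[365,190]+.5)*12)[0]
for th in (16,18,20):
    T=axpts(th,G,-2.4,.102,[0])[0];d=T-P;print(th,pr(T),'n',d@n*1e3,'x',d@ux*1e3,'y',d@np.cross(n,ux)*1e3)
print('ring',pr(P),'per mm n',pr(P+n*.01)-pr(P),'x',pr(P+ux*.01)-pr(P),'y',pr(P+np.cross(n,ux)*.01)-pr(P))
```

```text
t 16.0 tcp [0.5 0.2 0.2] jawaz 87.61 jawz -0.0016 point [ 0. -0. -1.] F [-0.5  0.9 -1.5] w 26.01 j6 -137.8
16 [363.6 387. ] n 5.002973312310136 x -1.4278059296534342 y 0.47895909650820956
18 [357.2 394.9] n 4.991245638549901 x 2.132465667896915 y 0.4789590965081922
20 [351.  402.3] n 5.103776795850337 x 5.690977734097147 y 0.47895909650820834
ring [352.3 409.6] per mm n [ 13.1 -40.8] x [-18.   22.2] y [46.4 20.5]
```

```bash
python3 -m handwheel '[[[-0.02,-0.04,-0.08,0],[0,0,-0.05,0],[0,0,0,0]]]'
python3 -c "
from h import *;st();snap('scene','s14');crop('s14',365,190,425,240,12,'c19');st()"
```

```text
time_s: 16.3
tcp_pos: [0.5288, 0.2436, 0.1536]
eef_rot: [-92.9, 88.6, -5.3]
contact_force: [0.7, -0.2, -2.0]
gripper_width: 0.0256
t 16.3 tcp [0.5288 0.2436 0.1536] jawaz 87.63 jawz -0.0012 point [ 0.024 -0.002 -1.   ] F [ 0.7  -0.2  -2.05] w 25.55 j6 -137.8
t 16.35 tcp [0.5288 0.2436 0.1537] jawaz 87.63 jawz -0.0012 point [ 0.024 -0.002 -1.   ] F [ 0.5  -0.01 -2.1 ] w 25.9 j6 -137.8
```

View pics/c19.png

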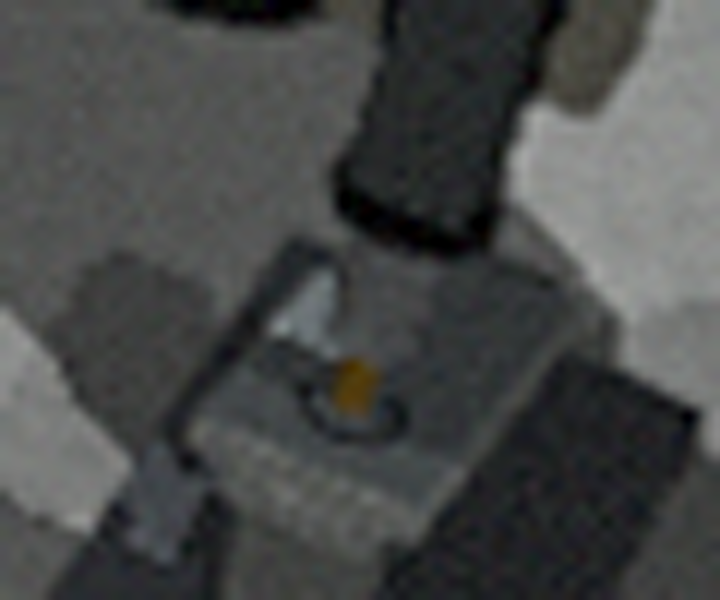

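```bash
python3 -m handwheel '[[[-0.04,-0.04,-0.06,0],[0,0,0,0]]]'
python3 -c "
from h import *;st()"; python3 -m handwheel '[[[0.01,0,-0.04,0],[0,0,0,0]]]'
python3 -c "
from h import *;st();snap('scene','s15');crop('s15',365,190,425,240,12,'c20');st()"
```

```text
time_s: 16.55
tcp_pos: [0.5271, 0.2419, 0.1512]
eef_rot: [-92.7, 88.6, -5.0]
contact_force: [0.1, -0.1, -1.0]
gripper_width: 0.026
t 16.55 tcp [0.5271 0.2419 0.1512] jawaz 87.63 jawz -0.0011 point [ 0.024 -0.002 -1.   ] F [ 0.13 -0.1  -0.98] w 25.95 j6 -137.8
time_s: 16.75
tcp_pos: [0.5277, 0.242, 0.1499]
eef_rot: [-91.9, 88.6, -4.3]
contact_force: [-0.4, -0.2, -1.4]
gripper_width: 0.0257
t 16.75 tcp [0.5277 0.242  0.1499] jawaz 87.65 jawz -0.0008 point [ 0.025 -0.002 -1.   ] F [-0.41 -0.16 -1.41] w 25.69 j6 -137.7
t 16.8 tcp [0.5277 0.242  0.15  ] jawaz 87.64 jawz -0.0007 point [ 0.025 -0.002 -1.   ] F [-0.14  0.07 -0.43] w 26.01 j6 -137.7
```

View pics/c20.png

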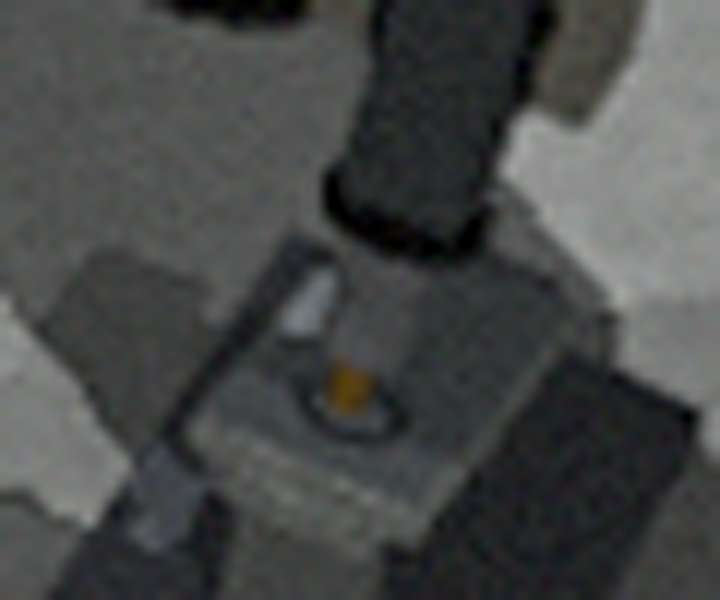

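```bash
python3 -m handwheel '[[[0.01,0,-0.04,0],[0.01,0,-0.04,0],[0,0,0,0]]]'
python3 -c "
from h import *
F=[]
for i in range(4):
  F.append(st()['contact_force']); snap('scene','s16')
print(np.mean(F,0));crop('s16',365,190,425,240,12,'c21')"
```

```text
time_s: 17.1
tcp_pos: [0.5287, 0.242, 0.147]
eef_rot: [-91.7, 88.6, -4.0]
contact_force: [-0.8, -0.6, 2.2]
gripper_width: 0.0257
t 17.1 tcp [0.5287 0.242  0.147 ] jawaz 87.65 jawz -0.0007 point [ 0.025 -0.002 -1.   ] F [-0.83 -0.57  2.16] w 25.66 j6 -137.7
t 17.15 tcp [0.5286 0.242  0.1471] jawaz 87.65 jawz -0.0007 point [ 0.025 -0.002 -1.   ] F [-1.01 -0.9   0.9 ] w 26.16 j6 -137.7
t 17.2 tcp [0.5286 0.242  0.1471] jawaz 87.65 jawz -0.0007 point [ 0.025 -0.002 -1.   ] F [-1.62  0.72  0.21] w 25.83 j6 -137.7
t 17.25 tcp [0.5286 0.242  0.1471] jawaz 87.65 jawz -0.0007 point [ 0.025 -0.002 -1.   ] F [-0.14 -0.62  0.3 ] w 26.02 j6 -137.7
[-0.89836594 -0.34536758  0.89049652]
```

View pics/c21.png

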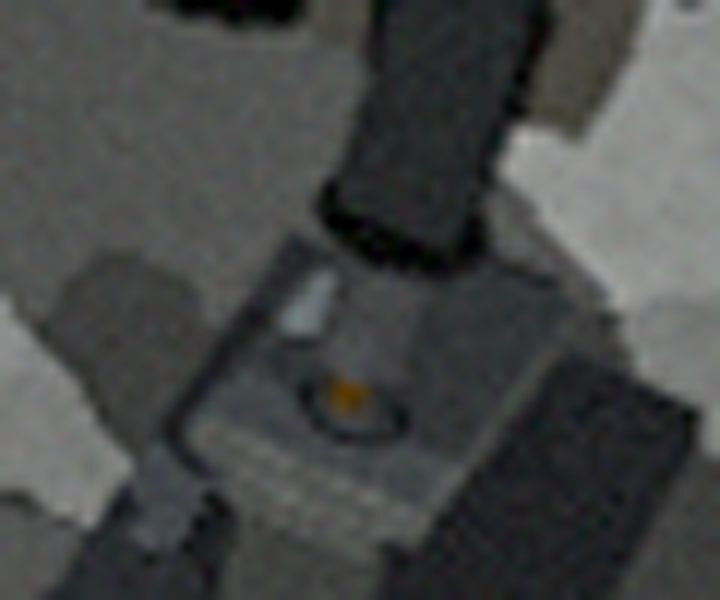

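```bash
python3 -m handwheel '[[[0.01,0.01,-0.03,0],[0,0,0,0],[0,0,0,0]]]'
python3 -c "
from h import *
F=[]
for i in range(5):
  F.append(st()['contact_force']); snap('scene','s17')
print(np.mean(F,0));crop('s17',345,150,445,250,6,'c22')
s=readout.get_state();R=Ro.from_euler('xyz',s['eef_rot'],degrees=True).as_matrix();G=s['tcp_pos']-.0188*R[:,0]
for th in (12,15,18,21):print(th,((proj('s17',axpts(th,G,-2.4,.102,[.132,.049,.016]))-[345,150]+.5)*6).ravel().round(1))"
```

```text
time_s: 17.6
tcp_pos: [0.529, 0.2421, 0.146]
eef_rot: [-92.6, 88.6, -4.9]
contact_force: [-1.5, -1.1, 0.8]
gripper_width: 0.0258
t 17.6 tcp [0.529  0.2421 0.146 ] jawaz 87.65 jawz -0.0011 point [ 0.025 -0.002 -1.   ] F [-1.48 -1.14  0.76] w 25.75 j6 -137.7
t 17.65 tcp [0.529  0.2421 0.146 ] jawaz 87.64 jawz -0.0011 point [ 0.025 -0.002 -1.   ] F [-1.74 -0.55  1.14] w 25.9 j6 -137.7
t 17.7 tcp [0.529  0.2421 0.146 ] jawaz 87.65 jawz -0.0011 point [ 0.025 -0.002 -1.   ] F [-0.96  0.29  2.  ] w 26.0 j6 -137.7
t 17.75 tcp [0.529  0.2421 0.1461] jawaz 87.64 jawz -0.001 point [ 0.025 -0.002 -1.   ] F [-1.38 -0.18  2.18] w 25.75 j6 -137.7
t 17.8 tcp [0.529  0.2421 0.146 ] jawaz 87.65 jawz -0.0011 point [ 0.025 -0.002 -1.   ] F [-2.17 -0.39  1.67] w 25.72 j6 -137.7
[-1.54590866 -0.39244375  1.5489019 ]
12 [377.6 169.1 325.6 345.8 306.5 410.9]
15 [379.  167.4 323.1 349.  302.3 416.3]
18 [380.4 165.9 320.6 352.  298.3 421.3]
21 [381.8 164.6 318.2 354.7 294.4 425.8]
```

View pics/c22.png

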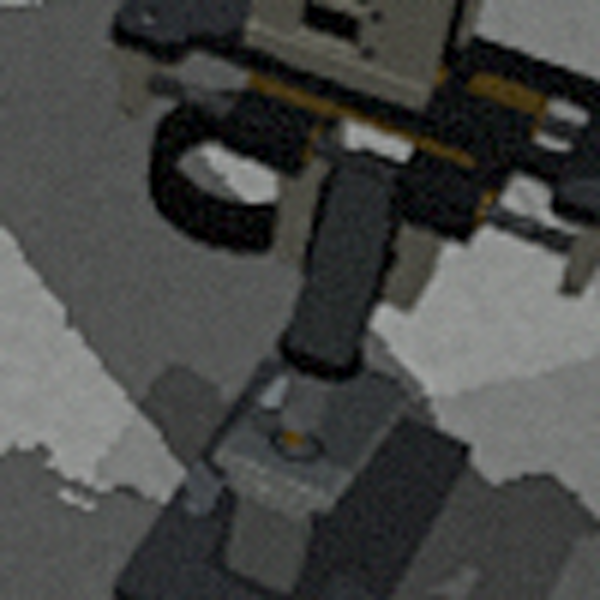

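```bash
python3 -c "
from h import *
from plant import close_job
st();print(close_job())"
```

```text
t 17.85 tcp [0.529  0.2421 0.146 ] jawaz 87.65 jawz -0.0011 point [ 0.025 -0.002 -1.   ] F [-2.55 -0.47  1.2 ] w 26.13 j6 -137.7
the job is handed in; nothing more can be done
None
```

The plate is lying on the sloping bed and released. The gauge is being held in the ring with its tip pressed in about half way, and I handed the job in at 17.85 s of the 64 s allowed. No verdict was reported.

- **Plate:** I took the 100 x 50 mm plate off the rail; the other two, lying on the bench, measured larger. I laid it on the bed against the lip, ring up, ring end uphill. The top camera, checked after release, showed it flat, about 1 mm from the lip, centred to within 1 mm, and within 0.5° of lengthways.
- **Tilting the gauge:** the arm can only turn about the vertical, so I drew the gauge nearly out and used the edge of the holder's hole to tip it in a light grip. I then tightened the grip to 20 N and carried it over.

| Last check | Reading | Allowed |
|---|---|---|
| Tip to ring centre | about 2 mm | under 9 mm |
| Gauge tilt from vertical | about 18–19° (±3°), against the plate's 17.2° | within 8° of square |
| Force on the plate | about 3.3–3.5 N | 0.8 to 8 N |
| Sprung tip pushed in | about 5.5–6 mm, worked out from the force | 2 to 10.5 mm |

- **Plate while pressed:** the ring stayed put in the scene camera while I pressed.
- **Bystanders:** the top view taken just before pressing showed the can, bottle and tape where they stood at the start.
- **Less certain:** single force readings scatter by about 1 N. The gauge's modelled position and the scene camera disagreed by about 2–3 mm. I settled the tip's position from the tip and ring seen in the same picture.

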